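# Change over the battery docks: press one hatch shut, pop the other open

## Task

Three battery docks with push-push hatches stand on the bench. With a fingertip, first press the open hatch of the dock with the dark lamp all the way down and let go, so that it latches shut; then press the shut hatch of the dock with the green lamp fully in and let go, so that it pops open, and check that it stays open without pushing it down again. Only press: grasp and lift nothing, leave the dock with the red lamp untouched and the loose things where they are, and finish clear of everything.

Things in the scene. Friction and masses are not known exactly. Their poses are not given: they have to be found in the camera images.
- dock_green: battery dock with a bright green lamp (charged), fixed: white box 120 (x) x 88 (y) x 52 mm; lamp bar 38 x 12 mm on its rear block, top 58 mm up. Origin: centre of underside, front = -x, z up. Grey hatch on top, 80 (x) x 72 (y) x 6 mm, hinged at its rear edge (x = +25, z = 49 mm). Hatch shut: top 52 mm up, ribbed thumb pad centred at x = -35, y = 0, z = 53 mm
- hatch_green (a joint): hatch angle (rad), shut at the start; this is the one to open. 0 = shut, latched; 0.60 = popped open, at its stop; -0.10 = pressed in to the rigid stop, 6 mm at the pad. Sprung open, about 3 N at the pad. Push-push: from shut, press beyond 4.5 mm (best to the stop), let go: pops open within 1 s and stays. From open, press down to the stop (catches beyond 4.5 mm), let go: stays shut
- pad_green (a point): centre of the black ribbed thumb pad's top (26 x 36 mm) on the hatch of dock_green, near its front edge, 60 mm from the hinge line; moves with the hatch. A straight downward push over the place that the pad has when shut opens or shuts the hatch; nothing on the dock stands above the hatch there
- dock_red: battery dock with a bright red lamp (still charging), fixed: white box 120 (x) x 88 (y) x 52 mm; lamp bar 38 x 12 mm on its rear block, top 58 mm up. Origin: centre of underside, front = -x, z up. Grey hatch on top, 80 (x) x 72 (y) x 6 mm, hinged at its rear edge (x = +25, z = 49 mm). Hatch shut: top 52 mm up, ribbed thumb pad centred at x = -35, y = 0, z = 53 mm
- hatch_red (a joint): hatch angle (rad), shut at the start; leave it alone. 0 = shut, latched; 0.60 = popped open, at its stop; -0.10 = pressed in to the rigid stop, 6 mm at the pad. Sprung open, about 3 N at the pad. Push-push: from shut, press beyond 4.5 mm (best to the stop), let go: pops open within 1 s and stays. From open, press down to the stop (catches beyond 4.5 mm), let go: stays shut
- pad_red (a point): centre of the black ribbed thumb pad's top (26 x 36 mm) on the hatch of dock_red, near its front edge, 60 mm from the hinge line; moves with the hatch. A straight downward push over the place that the pad has when shut opens or shuts the hatch; nothing on the dock stands above the hatch there
- dock_dark: battery dock with an unlit, dark grey lamp (off), fixed: white box 120 (x) x 88 (y) x 52 mm; lamp bar 38 x 12 mm on its rear block, top 58 mm up. Origin: centre of underside, front = -x, z up. Grey hatch on top, 80 (x) x 72 (y) x 6 mm, hinged at its rear edge (x = +25, z = 49 mm). Hatch shut: top 52 mm up, ribbed thumb pad centred at x = -35, y = 0, z = 53 mm
- hatch_dark (a joint): hatch angle (rad), standing open at the start; this is the one to shut. 0 = shut, latched; 0.60 = popped open, at its stop; -0.10 = pressed in to the rigid stop, 6 mm at the pad. Sprung open, about 3 N at the pad. Push-push: from shut, press beyond 4.5 mm (best to the stop), let go: pops open within 1 s and stays. From open, press down to the stop (catches beyond 4.5 mm), let go: stays shut
- pad_dark (a point): centre of the black ribbed thumb pad's top (26 x 36 mm) on the hatch of dock_dark, near its front edge, 60 mm from the hinge line; moves with the hatch. A straight downward push over the place that the pad has when shut opens or shuts the hatch; nothing on the dock stands above the hatch there
- square_block: a bare steel block, 30 x 45 x 40 mm, loose bystander; origin at the centre of its underside
- end_cap: a small round flanged metal cap, 52 mm across, 18 mm high, loose bystander; origin at the centre of its underside
- micrometer: an outside micrometer lying flat, 46 x 159 x 18 mm, loose bystander; origin at the centre of its underside
- plug_gauge: a plug gauge lying flat, 25 x 84 x 22 mm, loose bystander; origin at the centre of its underside
- sine_bar_pin: an upright plain steel pin, 16 mm across, 62 mm high, loose bystander; origin at the centre of its underside

How it is judged:
By the outcome, as a careful person would: the job done as asked, in the order asked, and still so for the second after the job is handed in, with the robot touching nothing.
It also fails if it takes over 48 s, if anything falls off the work surface, if the arm or the gripper's body presses on something with over 40 N, if the wrist force passes 120 N, or if a joint passes its speed limit or range.

## Robot

A 6-joint arm with a two-finger parallel gripper is mounted at the origin on a cart in front of the work surface, level with it; the furniture and walls round the work are solid. World frame = base frame: x ahead of the robot, y to its left, z up, the work surface at z = 0. Lengths are in m, angles in rad, forces in N, time in s.
With the tool pointing down it reaches from about 0.3 to 0.875 m from the base axis. Payload 6.4 kg.
Tool frame: the origin (TCP) lies between the finger pads; the fingertips stand 8 mm ahead of it and the grasp point (between the pads) lies 11 mm behind it (ctrl.finger_overhang is the distance from the TCP to the fingertips, in m); z points along the fingers, y is the line along which they close (so a half turn about z gives the same grasp; the last joint's range is limited). The gripper opens to 85 mm and grips with 20 to 120 N. Pads are 22 mm wide; open, the fingers measure 114 mm over their backs; the gripper's body (76 mm by 85 mm) begins 54 mm behind the grasp point. The pads swing forward as they close: fully open they stand 13 mm farther back than shut.
Start: joints at [-1.524, 0.181, 1.607, -0, 1.354, -0.206], TCP at [0.144, -0.557, 0.21] pointing down, gripper open.
Joint ranges: [-2.99, 2.99], [-0.89, 2.07], [0.3, 2.58], [-1.14, 4.28], [0, 2.63], [-3.12, 3.12]. Speed limits (rad/s): [2.57, 2.57, 3.01, 3.14, 3.14, 3.14].

## Interface

Orientations are given as a unit quaternion [w, x, y, z].
In Python, from bench import ctrl, camera gives the robot as it stands.
- The arm moves only by the shell command python3 -m pendant 'ROWS' [OPENING]. ROWS is JSON, a list of rows, each a list of 6 numbers: the shift along the world's x, y, z normalised to -1 to 1, where 1 is 200 mm, then the turn, a rotation vector about the world's x, y, z normalised to -1 to 1, where 1 is pi/2 rad. In form: [[dx, dy, dz, rx, ry, rz], ...]. A call has exactly 10 rows; each row shifts and turns the commanded pose from where the row before left it; what a row does not reach is not made up. A row lasts 1/8 s, in which the tool goes at most 62.5 mm and 10.7 degrees, less where a joint would pass 70% of its speed; a pose out of reach is approached as far as the arm can. A call with a number of a shift or a turn outside -1 to 1 is refused whole. A call with a gripper value outside its range is refused whole. OPENING is the opening, from -1 (shut) to 1 (fully open), set as the call begins (- or left out, the last holds). The fingers move at their own pace and stop on an object; the grip force is fixed at half the most. Time passes only in rows, so rows that do not move let the fingers close, or fill a call up. It gives the time, the measured TCP pose, the force, the opening and the grip force at its end, in the units of the state.
- ctrl.get_obs(): the state, without advancing time (a new reading comes with each control period).
- camera(name): name is "side" or "top" or "wrist"; returns a dict with "color" (400x640x3 uint8, blue, green, red), "fx", "fy", "cx", "cy" (pixels), "distortion" ([k1, k2, p1, p2, k3] as OpenCV has them; the pictures are not rectified), "xyz" and "rotation" of the camera in the world; the wrist camera has in their place "hand_eye" (4x4, takes a point from camera to tool coordinates, whose origin is the TCP and whose axes are the flange's). Camera axes: x right, y down, z forward; pixel columns grow to the right and rows downward; lengths in m; the calibration is good to about 2 mm. A picture is of the moment at which its call begins: read the wrist's pose just before it. There is no depth.
- ctrl.hand_in(): hands the job in; it is judged then, once.
The state is a dict: "time_s": time; "q": joint angles; "dq": joint speeds; "joint_efforts": joint torques, N m; "eef_pos": TCP position; "eef_rot": TCP orientation; "wrist_force": force on the tool from outside, world axes, zero at the start; "torque": the same for the moment, N m; "opening": opening from 0.0 (shut) to 1.0 (fully open); "grasp_force": force on a finger pad.
Only numpy, scipy, OpenCV 4.12 (cv2) and the standard library are available. Lean on these libraries where they do the work, as an engineer would, in place of code of your own. Each camera call takes 0.05 s, during which the arm holds its last target. There are 200 camera calls.

## Working session

There is one attempt and no reset: what is moved stays moved. The work goes in short steps, Python scripts to look and compute and a shell command to move; the robot and the scene stay as the last step left them, time stands still between calls to the robot, and variables do not carry over. Pictures are saved under pics/ and viewed, at most 10 in all, crops included, and the job is handed in when it is done.

```bash
mkdir -p pics; ls
python3 - <<'E'
from bench import ctrl,camera
import cv2
o=ctrl.get_obs();print(o['time_s'],o['eef_pos'],o['eef_rot'],o['opening'],ctrl.finger_overhang)
for n in('top','side'):
    c=camera(n);cv2.imwrite(f'pics/{n}0.png',c['color']);print(n,c['xyz'],c['rotation'],c['fx'],c['cx'],c['cy'],c['distortion'])
E
```

```text
pics
0.0 [ 0.14379699 -0.5561111   0.20945971] [-8.97485523e-04  9.92024077e-01  1.26045309e-01  7.18161282e-05] 0.9981084566292076 0.008
top [ 0.42162646 -0.05296729  1.06464535] [-0.04405869  0.71181356 -0.70046182  0.02708361] 386.7678081334644 313.3849906917538 201.69405894348088 [0.01816989 0.         0.         0.         0.        ]
side [0.48048309 0.72255588 0.7262261 ] [ 0.01058889 -0.01952722  0.90788135 -0.41863829] 396.67375093415615 319.6643866773423 191.37045406226753 [0.01788431 0.         0.         0.         0.        ]
```

View pics/top0.png

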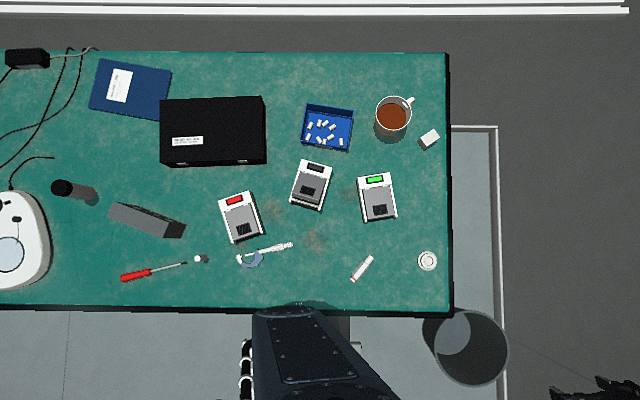

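View pics/side0.png

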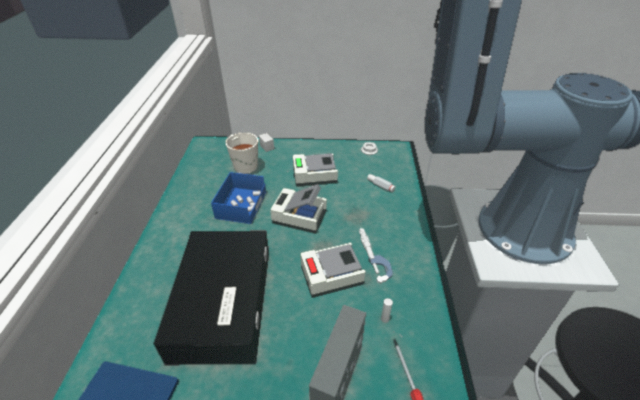

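The top view shows the red dock at (240,217), the dark dock with its hatch open at (312,184), and the green dock, shut, at (377,197). In the side view they are at (333,268), (299,208) and (315,167). Next I'll look at enlarged crops.

Run:
```python
import cv2,numpy as np
t=cv2.imread('pics/top0.png')[150:225,280:410];s=cv2.imread('pics/side0.png')[140:240,260:350]
cv2.imwrite('pics/tc.png',cv2.resize(t,None,fx=6,fy=6,interpolation=cv2.INTER_CUBIC))
cv2.imwrite('pics/sc.png',cv2.resize(s,None,fx=6,fy=6,interpolation=cv2.INTER_CUBIC))
```

```text
(no output)
```

View pics/tc.png

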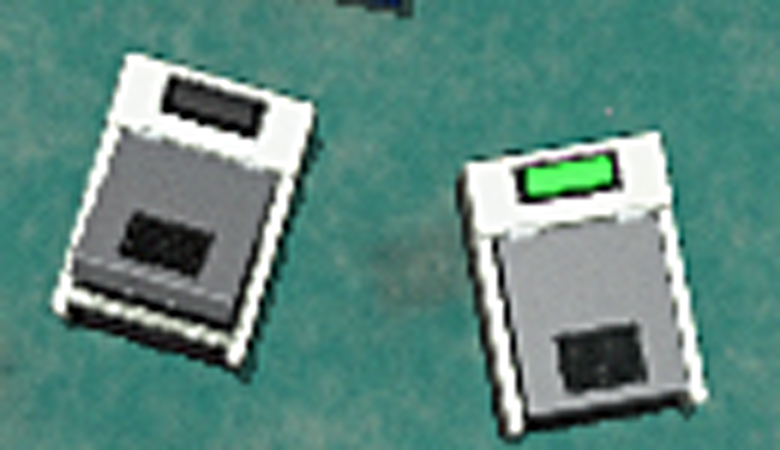

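View pics/sc.png

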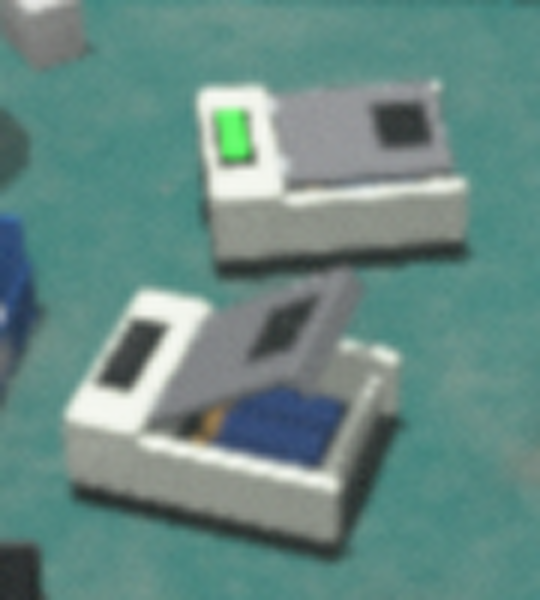

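```bash
cat > h.py <<'E'
from bench import ctrl,camera
import cv2,numpy as np
def cam(n):
    c=camera(n);R=np.array(c['rotation']).reshape(3,3);return np.array(c['xyz']),R,np.array([[c['fx'],0,c['cx']],[0,c['fy'],c['cy']],[0,0,1]]),np.array(c['distortion'])
def ray(C,p):
    u=cv2.undistortPoints(np.array([[p]],float),C[2],C[3])[0,0];return C[1]@np.array([u[0],u[1],1])
def plane(C,p,z):
    d=ray(C,p);return C[0]+d*(z-C[0][2])/d[2]
def tri(A,p,B,q):
    a,b=ray(A,p),ray(B,q);s=np.linalg.lstsq(np.c_[a,-b],B[0]-A[0],rcond=None)[0]
    x,y=A[0]+a*s[0],B[0]+b*s[1];return (x+y)/2,np.linalg.norm(x-y)
E
python3 - <<'E'
from h import *
np.set_printoptions(precision=4,suppress=True)
T,S=cam('top'),cam('side')
t=lambda x,y:(280+(x-2.5)/6,150+(y-2.5)/6)
s=lambda x,y:(260+(x-2.5)/6,140+(y-2.5)/6)
for n,a,b in [('gpad',(602,357),(402,124)),('glamp',(569,176),(233,136)),('dlamp',(213,104),(134,353)),('dpad open',(167,244),(284,328))]:
    print(n,*tri(T,t(*a),S,s(*b)))
for n,p,z in [('gpad',(602,357),.053),('glamp',(569,176),.058),('dlamp',(213,104),.058),('dRL',(130,58),.052),('dRR',(312,105),.052),('dFL',(62,305),.052),('dFR',(240,355),.052),('gRL',(465,165),.052),('gRR',(658,135),.052),('gFL',(510,432),.052),('gFR',(703,398),.052)]:
    print(n,plane(T,t(*p),z))
for n,p,z in [('gpad',(402,124),.053),('glamp',(233,136),.058),('dlamp',(134,353),.058),('dFL',(333,483),.052),('dFR',(392,355),.052)]: print('side',n,plane(S,s(*p),z))
E
```

```text
Traceback (most recent call last):
  File "h.py", line 4, in cam
    c=camera(n);R=np.array(c['rotation']).reshape(3,3);return np.array(c['xyz']),R,np.array([[c['fx'],0,c['cx']],[0,c['fy'],c['cy']],[0,0,1]]),np.array(c['distortion'])
                  ~~~~~~~~~~~~~~~~~~~~~~~~~~~~~~~^^^^^
ValueError: cannot reshape array of size 4 into shape (3,3)
```

```bash
sed -i "s/R=np.array(c\['rotation'\]).reshape(3,3)/R=Rotation.from_quat(c['rotation'],scalar_first=True).as_matrix()/; 1i from scipy.spatial.transform import Rotation" h.py
python3 - <<'E'
from h import *
np.set_printoptions(precision=4,suppress=True)
T,S=cam('top'),cam('side')
t=lambda x,y:(280+(x-2.5)/6,150+(y-2.5)/6)
s=lambda x,y:(260+(x-2.5)/6,140+(y-2.5)/6)
for n,a,b in [('gpad',(602,357),(402,124)),('glamp',(569,176),(233,136)),('dlamp',(213,104),(134,353)),('dpad open',(167,244),(284,328))]:
    print(n,*tri(T,t(*a),S,s(*b)))
for n,p,z in [('gpad',(602,357),.053),('glamp',(569,176),.058),('dlamp',(213,104),.058),('dRL',(130,58),.052),('dRR',(312,105),.052),('dFL',(62,305),.052),('dFR',(240,355),.052),('gRL',(465,165),.052),('gRR',(658,135),.052),('gFL',(510,432),.052),('gFR',(703,398),.052)]:
    print(n,plane(T,t(*p),z))
for n,p,z in [('gpad',(402,124),.053),('glamp',(233,136),.058),('dlamp',(134,353),.058),('dFL',(333,483),.052),('dFR',(392,355),.052)]: print('side',n,plane(S,s(*p),z))
E
```

```text
gpad [ 0.5051 -0.2016  0.0548] 0.0031250415023429926
glamp [ 0.5846 -0.1871  0.056 ] 0.002476431758514694
dlamp [ 0.614  -0.0307  0.0558] 0.0036119643183947924
dpad open [ 0.5478 -0.0129  0.0875] 0.0028799036155431074
gpad [ 0.5068 -0.202   0.053 ]
glamp [ 0.5855 -0.1869  0.058 ]
dlamp [ 0.6155 -0.0308  0.058 ]
dRL [0.6368 0.0065 0.052 ]
dRR [ 0.6167 -0.0744  0.052 ]
dFL [0.5262 0.0342 0.052 ]
dFR [ 0.5053 -0.0443  0.052 ]
gRL [ 0.5908 -0.1421  0.052 ]
gRR [ 0.6052 -0.2266  0.052 ]
gFL [ 0.4735 -0.1623  0.052 ]
gFR [ 0.4897 -0.2458  0.052 ]
side gpad [ 0.5036 -0.2038  0.053 ]
side glamp [ 0.583  -0.1841  0.058 ]
side dlamp [ 0.6118 -0.0279  0.058 ]
side dFL [0.5237 0.0407 0.052 ]
side dFR [ 0.5027 -0.0379  0.052 ]
```

Both docks measure consistently. The dark pad, when shut, sits at about (0.5365, -0.0095), dock yaw -15°. The green pad is at (0.505, -0.202), yaw +10°. I'll close the fingers and travel high to above the dark pad.

```bash
python3 -m pendant '[[0.13,0.18,0,0,0,-0.033],[0.13,0.18,0,0,0,-0.033],[0.13,0.18,0,0,0,-0.033],[0.13,0.18,0,0,0,-0.033],[0.13,0.18,0,0,0,-0.033],[0.13,0.18,0,0,0,-0.033],[0.13,0.18,0,0,0,-0.033],[0.13,0.18,0,0,0,-0.033],[0.13,0.18,0,0,0,-0.033],[0.13,0.18,0,0,0,-0.033]]' -1
```

```text
time_s: 1.5
eef_pos: [0.4045, -0.1955, 0.2105]
eef_rot: [0.0, 0.991, -0.133, 0.0]
wrist_force: [1.6, -0.8, -0.5]
opening: -0.001
grasp_force: 0.0
```

```bash
python3 -m pendant '[[0.11,0.155,0,0,0,0],[0.11,0.155,0,0,0,0],[0.11,0.155,0,0,0,0],[0.11,0.155,0,0,0,0],[0.11,0.155,0,0,0,0],[0.11,0.155,0,0,0,0],[0,0,-0.15,0,0,0],[0,0,-0.15,0,0,0],[0,0,0,0,0,0],[0,0,0,0,0,0]]'
python3 - <<'E'
from h import *
o=ctrl.get_obs();print(o['eef_pos'],o['wrist_force'])
R=Rotation.from_quat(o['eef_rot'],scalar_first=True).as_matrix()
c=camera('wrist');H=np.array(c['hand_eye']);im=c['color']
K=np.array([[c['fx'],0,c['cx']],[0,c['fy'],c['cy']],[0,0,1]]);d=np.array(c['distortion'])
def pr(P):
    X=R.T@(np.array(P)-o['eef_pos']);X=H[:3,:3].T@(X-H[:3,3]);return cv2.projectPoints(X[None],np.zeros(3),np.zeros(3),K,d)[0][0,0]
for P,col in [((.5365,-.0095,.053),(0,0,255)),((.614,-.030,.058),(255,0,0)),((.505,-.202,.053),(0,0,255)),((o['eef_pos'][0],o['eef_pos'][1],o['eef_pos'][2]-.008),(0,255,255))]:
    p=pr(P);print(p)
    if abs(p).max()<1000: cv2.drawMarker(im,tuple(int(v) for v in p),col,cv2.MARKER_CROSS,12,1)
cv2.imwrite('pics/w1.png',im)
E
```

```text
time_s: 2.75
eef_pos: [0.5365, -0.011, 0.1515]
eef_rot: [0.0, 0.991, -0.132, 0.001]
wrist_force: [-0.2, -0.3, 0.2]
opening: 0.001
grasp_force: 0.0
[ 0.53645035 -0.01096244  0.15146304] [-0.24007032 -0.30499039  0.18167938]
[315.89327559 201.84465195]
[314.81874436 102.41063156]
[545.95595108 179.03179489]
[317.22402167 247.46254925]
```

View pics/w1.png

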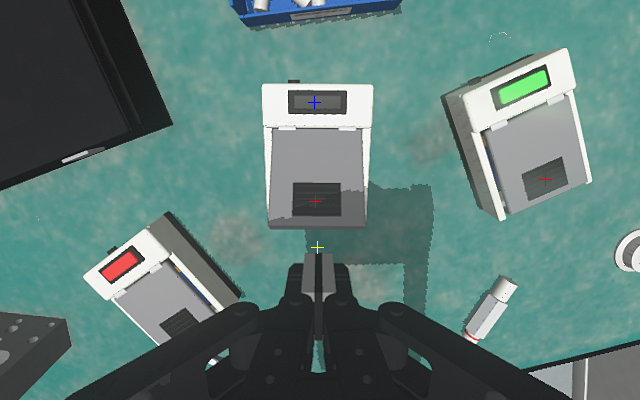

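The wrist view confirms the projections: dark lamp at (315,102), green pad at (546,179). The tool is centred, so I'll press the dark hatch.

```bash
python3 -m pendant '[[0,0,-0.06,0,0,0],[0,0,-0.06,0,0,0],[0,0,-0.06,0,0,0],[0,0,-0.06,0,0,0],[0,0,-0.06,0,0,0],[0,0,-0.06,0,0,0],[0,0,-0.04,0,0,0],[0,0,-0.03,0,0,0],[0,0,-0.01,0,0,0],[0,0,0,0,0,0]]'
```

```text
time_s: 4.05
eef_pos: [0.5361, -0.0108, 0.0626]
eef_rot: [0.0, 0.991, -0.132, 0.0]
wrist_force: [0.6, -0.4, 0.4]
opening: 0.004
grasp_force: 0.5
```

```bash
python3 -m pendant '[[0,0,-0.01,0,0,0],[0,0,-0.01,0,0,0],[0,0,-0.01,0,0,0],[0,0,-0.01,0,0,0],[0,0,0,0,0,0],[0,0,0,0,0,0],[0,0,0,0,0,0],[0,0,0,0,0,0],[0,0,0,0,0,0],[0,0,0,0,0,0]]'
```

```text
time_s: 5.3
eef_pos: [0.5359, -0.0108, 0.0544]
eef_rot: [0.0, 0.991, -0.132, 0.0]
wrist_force: [-0.5, -0.7, 1.8]
opening: 0.0
grasp_force: 0.7
```

Little force yet, so I'll go on in small steps until the rigid stop shows.

```bash
python3 -m pendant '[[0,0,-0.005,0,0,0],[0,0,-0.005,0,0,0],[0,0,0,0,0,0],[0,0,0,0,0,0],[0,0,0,0,0,0],[0,0,0,0,0,0],[0,0,0,0,0,0],[0,0,0,0,0,0],[0,0,0,0,0,0],[0,0,0,0,0,0]]'
```

```text
time_s: 6.55
eef_pos: [0.5358, -0.0107, 0.0524]
eef_rot: [0.0, 0.991, -0.132, 0.0]
wrist_force: [-0.7, 0.3, 0.6]
opening: 0.001
grasp_force: 0.7
```

Run:
```python
from h import *
im=camera('side')['color'][150:240,250:350]
cv2.imwrite('pics/s1.png',cv2.resize(im,None,fx=6,fy=6,interpolation=cv2.INTER_CUBIC))
```

```text
(no output)
```

View pics/s1.png

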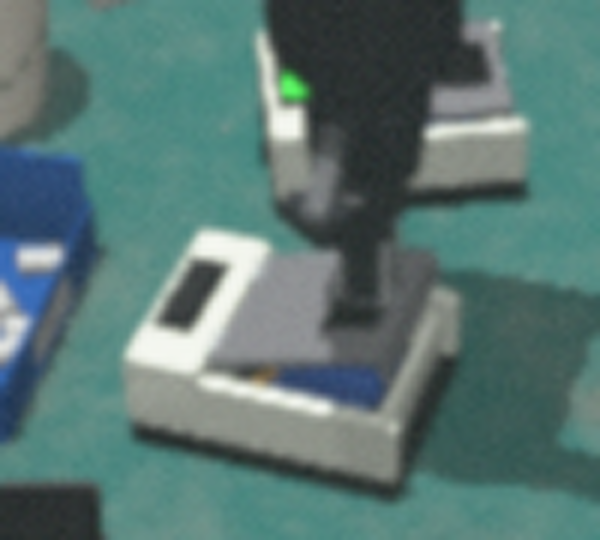

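The side view shows the fingertip on the pad at (355,310) with the hatch only partly down, its free edge still about 10–15 mm up. I'll keep going down.

```bash
python3 -m pendant '[[0,0,-0.01,0,0,0],[0,0,-0.01,0,0,0],[0,0,-0.01,0,0,0],[0,0,-0.01,0,0,0],[0,0,0,0,0,0],[0,0,0,0,0,0],[0,0,0,0,0,0],[0,0,0,0,0,0],[0,0,0,0,0,0],[0,0,0,0,0,0]]'
python3 - <<'E'
from h import *
o=ctrl.get_obs();print(o['wrist_force'],o['joint_efforts'])
E
```

```text
time_s: 7.85
eef_pos: [0.5359, -0.0107, 0.0444]
eef_rot: [-0.0, 0.991, -0.132, 0.0]
wrist_force: [0.4, 1.4, 2.5]
opening: -0.002
grasp_force: 0.8
[0.38579189 1.38167922 2.51417428] [-1.04373861e-01 -4.33237517e+01 -2.81796581e+01 -3.10250209e-03
 -2.83830604e-01  3.13520422e-04]
```

```bash
python3 -m pendant '[[0,0,-0.01,0,0,0],[0,0,-0.01,0,0,0],[0,0,0,0,0,0],[0,0,0,0,0,0],[0,0,0,0,0,0],[0,0,0,0,0,0],[0,0,0,0,0,0],[0,0,0,0,0,0],[0,0,0,0,0,0],[0,0,0,0,0,0]]'
```

```text
time_s: 9.1
eef_pos: [0.5358, -0.0107, 0.0404]
eef_rot: [-0.0, 0.991, -0.132, 0.0]
wrist_force: [-0.4, -0.5, 3.0]
opening: -0.002
grasp_force: 0.9
```

Run:
```python
from h import *
im=camera('side')['color'][150:240,250:350]
cv2.imwrite('pics/s2.png',cv2.resize(im,None,fx=6,fy=6,interpolation=cv2.INTER_CUBIC))
```

```text
(no output)
```

View pics/s2.png

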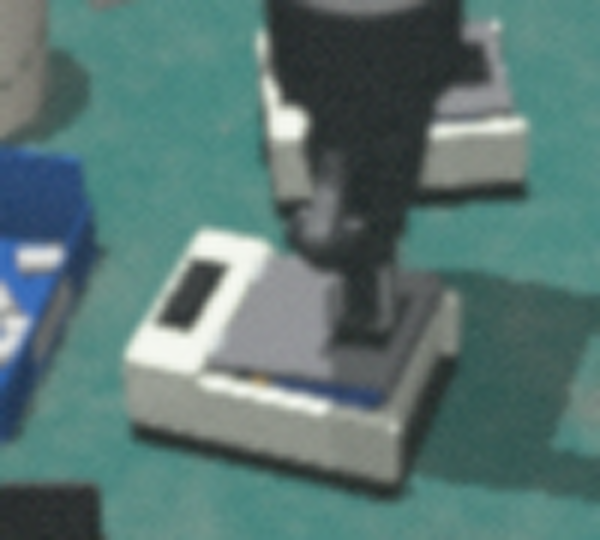

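The hatch is nearly level now, with its edge still slightly proud at (380,385). I'll continue towards the stop while watching the force.

```bash
python3 -m pendant '[[0,0,-0.01,0,0,0],[0,0,-0.01,0,0,0],[0,0,-0.01,0,0,0],[0,0,-0.01,0,0,0],[0,0,0,0,0,0],[0,0,0,0,0,0],[0,0,0,0,0,0],[0,0,0,0,0,0],[0,0,0,0,0,0],[0,0,0,0,0,0]]'
```

```text
time_s: 10.4
eef_pos: [0.5359, -0.0107, 0.0324]
eef_rot: [-0.0, 0.991, -0.132, 0.0]
wrist_force: [-0.8, 1.2, 1.9]
opening: -0.003
grasp_force: 1.0
```

```bash
python3 -m pendant '[[0,0,-0.01,0,0,0],[0,0,0,0,0,0],[0,0,-0.01,0,0,0],[0,0,0,0,0,0],[0,0,0,0,0,0],[0,0,0,0,0,0],[0,0,0,0,0,0],[0,0,0,0,0,0],[0,0,0,0,0,0],[0,0,0,0,0,0]]'
```

```text
time_s: 11.65
eef_pos: [0.5359, -0.0108, 0.0284]
eef_rot: [0.0, 0.991, -0.132, 0.0]
wrist_force: [-0.6, 0.2, 2.8]
opening: 0.002
grasp_force: 1.3
```

```bash
python3 -m pendant '[[0,0,-0.005,0,0,0],[0,0,0,0,0,0],[0,0,-0.005,0,0,0],[0,0,0,0,0,0],[0,0,0,0,0,0],[0,0,0,0,0,0],[0,0,0,0,0,0],[0,0,0,0,0,0],[0,0,0,0,0,0],[0,0,0,0,0,0]]'
```

```text
time_s: 12.9
eef_pos: [0.5359, -0.0108, 0.0264]
eef_rot: [0.0, 0.991, -0.132, 0.0]
wrist_force: [0.3, -0.2, 2.5]
opening: 0.002
grasp_force: 1.3
```

Run:
```python
from h import *
im=camera('side')['color'][150:240,250:350]
cv2.imwrite('pics/s3.png',cv2.resize(im,None,fx=6,fy=6,interpolation=cv2.INTER_CUBIC))
```

```text
(no output)
```

View pics/s3.png

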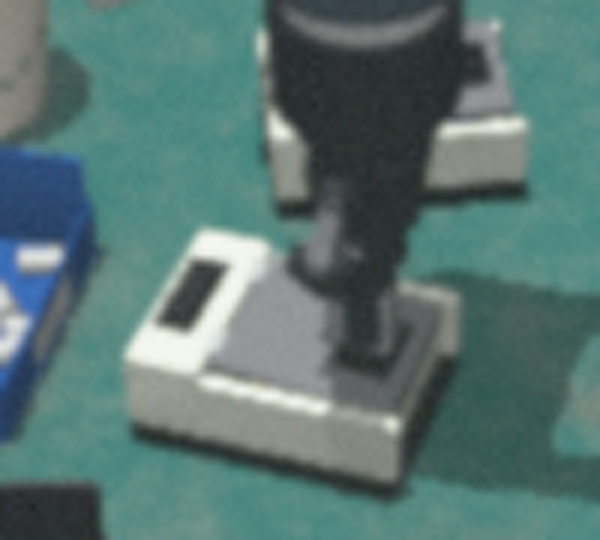

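The hatch is about level with the box rim at (360,400). The rigid stop should be close, so I'll use 1 mm steps.

```bash
python3 -m pendant '[[0,0,-0.005,0,0,0],[0,0,0,0,0,0],[0,0,-0.005,0,0,0],[0,0,0,0,0,0],[0,0,0,0,0,0],[0,0,0,0,0,0],[0,0,0,0,0,0],[0,0,0,0,0,0],[0,0,0,0,0,0],[0,0,0,0,0,0]]'
```

```text
time_s: 14.2
eef_pos: [0.5361, -0.0108, 0.0256]
eef_rot: [0.0, 0.991, -0.132, 0.0]
wrist_force: [-4.1, -0.1, 14.4]
opening: -0.001
grasp_force: 7.2
```

The stop is reached: force jumped from 2.5 to 14 N. I'll release and look.

```bash
python3 -m pendant '[[0,0,-0.004,0,0,0],[0,0,0,0,0,0],[0,0,0.05,0,0,0],[0,0,0.1,0,0,0],[0,0,0.15,0,0,0],[0,0,0.15,0,0,0],[0,0,0.15,0,0,0],[0,0,0.1,0,0,0],[0,0,0,0,0,0],[0,0,0,0,0,0]]'
python3 - <<'E'
from h import *
a=camera('side')['color'];b=cv2.imread('pics/side0.png')
cv2.imwrite('pics/s4.png',cv2.resize(a[140:240,250:350],None,fx=6,fy=6,interpolation=cv2.INTER_CUBIC))
E
```

```text
time_s: 15.45
eef_pos: [0.5349, -0.0105, 0.1623]
eef_rot: [-0.0, 0.991, -0.132, -0.001]
wrist_force: [-0.7, 0.4, -0.5]
opening: -0.002
grasp_force: 0.0
```

View pics/s4.png

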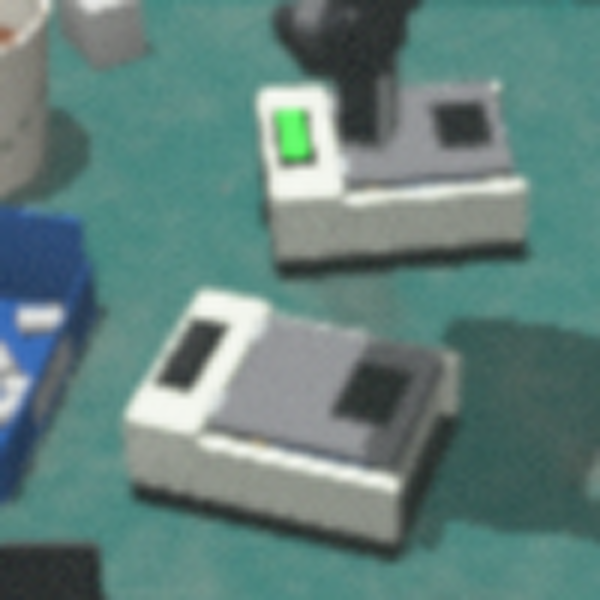

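The dark hatch is latched shut, flush with the rim. Next I'll move over the green pad.

```bash
python3 -m pendant '[[-0.03,-0.19,0,0,0,0.056],[-0.03,-0.19,0,0,0,0.056],[-0.03,-0.19,0,0,0,0.056],[-0.03,-0.19,0,0,0,0.056],[-0.025,-0.19,0,0,0,0.056],[0,0,-0.1,0,0,0],[0,0,-0.15,0,0,0],[0,0,-0.15,0,0,0],[0,0,-0.1,0,0,0],[0,0,0,0,0,0]]'
```

```text
time_s: 16.75
eef_pos: [0.5046, -0.1993, 0.0606]
eef_rot: [-0.002, 0.996, 0.087, -0.002]
wrist_force: [0.7, -0.6, 0.3]
opening: 0.0
grasp_force: 0.0
```

Within 3 mm of the pad centre. I'll go down to the stop, which should be at a TCP height of about 0.0256.

```bash
python3 -m pendant '[[0.005,-0.012,-0.05,0,0,0],[0,0,-0.05,0,0,0],[0,0,-0.03,0,0,0],[0,0,-0.01,0,0,0],[0,0,-0.01,0,0,0],[0,0,-0.01,0,0,0],[0,0,0,0,0,0],[0,0,0,0,0,0],[0,0,0,0,0,0],[0,0,0,0,0,0]]'
```

```text
time_s: 18.0
eef_pos: [0.5079, -0.2032, 0.0317]
eef_rot: [0.0, 0.996, 0.087, 0.0]
wrist_force: [-0.3, 0.1, -0.0]
opening: -0.0
grasp_force: 0.1
```

```bash
python3 -m pendant '[[0,0,-0.01,0,0,0],[0,0,-0.01,0,0,0],[0,0,-0.005,0,0,0],[0,0,-0.005,0,0,0],[0,0,-0.005,0,0,0],[0,0,0,0,0,0],[0,0,0,0,0,0],[0,0,0,0,0,0],[0,0,0,0,0,0],[0,0,0,0,0,0]]'
```

```text
time_s: 19.25
eef_pos: [0.508, -0.2033, 0.0259]
eef_rot: [0.0, 0.996, 0.087, 0.0]
wrist_force: [-6.1, 2.1, 15.0]
opening: 0.001
grasp_force: 7.4
```

Stop reached at 15 N. I'll release upward quickly and retreat high and to the side, towards the robot.

```bash
python3 -m pendant '[[0,0,0.1,0,0,0],[0,0,0.2,0,0,0],[0,0,0.25,0,0,0],[0,0,0.25,0,0,0],[0,0,0.2,0,0,0],[-0.1,-0.15,0,0,0,0],[-0.15,-0.2,0,0,0,0],[-0.15,-0.2,0,0,0,0],[-0.1,-0.2,0,0,0,0],[0,0,0,0,0,0]]'
python3 - <<'E'
from h import *
a=camera('side')['color'][120:300,225:405]
cv2.imwrite('pics/s5.png',cv2.resize(a,None,fx=3.3,fy=3.3,interpolation=cv2.INTER_CUBIC))
E
```

```text
time_s: 20.5
eef_pos: [0.4064, -0.3555, 0.2242]
eef_rot: [0.0, 0.996, 0.085, -0.0]
wrist_force: [0.2, -0.6, 0.1]
opening: 0.0
grasp_force: 0.0
```

View pics/s5.png

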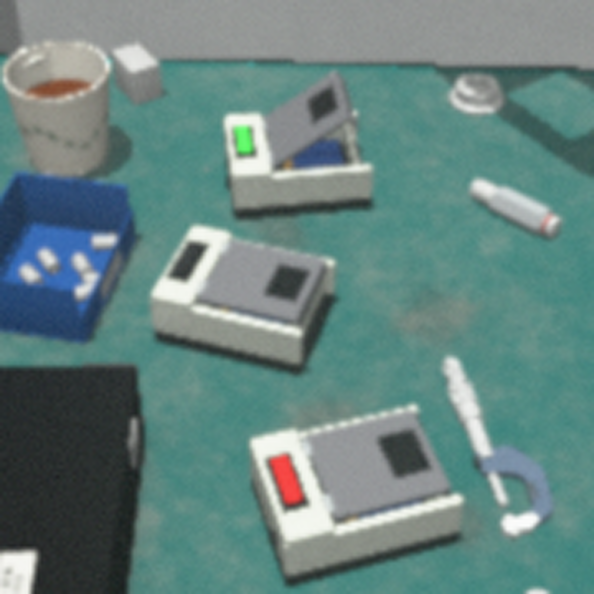

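The green hatch is open at (320,110), and the dark and red hatches are shut. I'll wait a moment, confirm nothing changes, and hand in.

```bash
python3 - <<'E'
from h import *
cv2.imwrite('pics/a.png',camera('side')['color'])
E
python3 -m pendant '[[0,0,0,0,0,0],[0,0,0,0,0,0],[0,0,0,0,0,0],[0,0,0,0,0,0],[0,0,0,0,0,0],[0,0,0,0,0,0],[0,0,0,0,0,0],[0,0,0,0,0,0],[0,0,0,0,0,0],[0,0,0,0,0,0]]'
python3 - <<'E'
from h import *
a=cv2.imread('pics/a.png');b=camera('side')['color']
d=cv2.blur(cv2.absdiff(a,b),(5,5))[140:300,265:370].max();print(d)
if d<25: print(ctrl.hand_in())
E
```

```text
time_s: 21.85
eef_pos: [0.4078, -0.3531, 0.2246]
eef_rot: [-0.0, 0.996, 0.087, -0.0]
wrist_force: [-0.1, 1.2, 0.3]
opening: -0.002
grasp_force: 0.0
4
the job is handed in; nothing more can be done
None
```

The dark dock's hatch was pressed first and latched shut, then the green dock's hatch was pressed and popped open and was still open over a second later; the red dock and loose items were not touched, the arm finished clear, and I handed the job in at about 22 s.

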